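# Make up two cake-decorating kits

### The arm

A 6-joint arm with a two-finger parallel gripper is mounted at the origin on the work surface. World frame = base frame: x ahead of the robot, y to its left, z up, the work surface at z = 0. Lengths are in mm, angles in rad, forces in N, time in s.
With the tool pointing down it reaches from about 350 to 775 mm from the base axis. Payload 7.3 kg.
Tool frame: the origin (TCP) lies midway between the tips of the shut fingers; the grasp point (between the pads) lies 19 mm behind it; z points along the fingers, y is the line along which they close (so a half turn about z gives the same grasp; the last joint's range is limited). The gripper opens to 92 mm and grips with 3 to 60 N. Pads are 19 mm wide; open, the fingers measure 130 mm over their backs; the gripper's body (75 mm by 190 mm) begins 47 mm behind the grasp point.
Start: joints at [-1.319, 0.342, 1.524, -0, 1.275, -0.146], TCP at [203.404, -484.016, 226.741] pointing down, gripper open.
Joint ranges: [-2.53, 2.53], [-0.77, 2.02], [0.04, 2.7], [-1, 4.14], [0.28, 2.66], [-3.11, 3.11]. Speed limits (rad/s): [2.57, 2.57, 3.14, 3.14, 3.14, 3.14].

### API

Orientations are given as [roll, pitch, yaw] about the fixed x, y, z axes, in that order (R = Rz(yaw) Ry(pitch) Rx(roll)).
In Python, from plant import * gives the robot as it stands.
- The arm moves only by the tool step_arm, never from a script. Its argument "deltas" is one flat list of numbers, 5 for each row, row after row: the shift along the world's x, y, z in mm, then the turn about the world's z in degrees, then the finger opening in mm, from 0 to 91.8. In form: [tx, ty, tz, turn, gripper, tx, ty, tz, turn, gripper, ...]. A call has exactly 10 rows; each row shifts and turns the commanded pose from where the row before left it; what a row does not reach is not made up. A row lasts 1/8 s, in which the tool goes at most 62.5 mm and 10.7 degrees, less where a joint would pass 70% of its speed; a pose out of reach is approached as far as the arm can. A call is refused whole if a number of a shift passes 62.5 or a number of a turn 10.7, either way. A call with a gripper value outside its range is refused whole. The fingers move at their own pace and stop on an object; the grip force is fixed at half the most. Time passes only in rows, so rows that do not move let the fingers close, or fill a call up. It gives the time, the measured TCP pose, the force, the opening and the grip force at its end, in the units of the state.
- get_obs(): the state, without advancing time (a new reading comes with each control period).
- capture(name): name is "side" or "top"; returns the picture (384x512x3 uint8, red, green, blue); there is no depth.
- camera_params(name): a dict with "mtx" (3x3 intrinsics, pixels), "k1" (the pictures are not rectified: a ray, as slopes to the right and down, at radius r is drawn at 1 + k1 r^2 times it, then the intrinsics apply), "rvec" (rotation vector, rad) and "tvec" (3), from world to camera coordinates, as OpenCV has them. Camera axes: x right, y down, z forward; pixel columns grow to the right and rows downward; lengths in mm; the calibration is good to about 2 mm. A picture is of the moment at which its call begins. camera_params takes no time and is no camera call.
- close_job(): hands the job in; it is judged then, once.
The state is a dict: "time": time; "joint_positions": joint angles; "dq": joint speeds; "tau": joint torques, N m; "tool_pos": TCP position; "tcp_rot": TCP orientation; "contact_force": force on the tool from outside, world axes, zero at the start; "moment": the same for the moment, N m; "grip_width": finger opening in mm; "finger_force": force on a finger pad.
Only numpy, scipy, OpenCV 4.12 (cv2) and the standard library are available. Lean on these libraries where they do the work, as an engineer would, in place of code of your own. Each camera call takes 0.05 s, during which the arm holds its last target. There are 200 camera calls.

### The job

Make up the two kits for the decorating class from the stock on the bench: the white tray gets the yellow colour bottle, the jar of white pearls and the palette knife, and the green tray gets the blue colour bottle and the copper ring cutter. Stand the bottles, jar and cutter upright in the square bays, one to a bay (either one), and lay the knife flat in the long bay. Leave the red bottle and the chocolate sprinkles where they are.

Things in the scene. Friction and masses are not known exactly. Their poses are not given: they have to be found in the camera images.
- white_tray: white plastic kit tray, fixed, 142 (x) x 168 (y) mm, walls 4 mm thick, rims 13 mm above the bench, floor 3 mm thick. Origin: centre of its underside. Two square bays on its -x half, 66 (x) x 78 (y) mm inside, centres x = -34, y = +41 and -41 mm; one long bay on its +x half, 64 (x) x 160 (y) mm inside, centre x = +35, y = 0. Left or right of the stock, turned at random.
- green_tray: sage green plastic kit tray, fixed, 142 (x) x 168 (y) mm, walls 4 mm thick, rims 13 mm above the bench, floor 3 mm thick. Origin: centre of its underside. Two square bays on its -x half, 66 (x) x 78 (y) mm inside, centres x = -34, y = +41 and -41 mm; one long bay on its +x half, 64 (x) x 160 (y) mm inside, centre x = +35, y = 0. On the other side, turned at random.
- yellow_bottle: yellow small gel colour bottle, 76 mm tall, straight round body 34 mm in diameter up to 48 mm height, then a shoulder and a slim cap of the same colour with a white collar; upright at the start. Origin: centre of its underside, z up the bottle. About 50 g.
- blue_bottle: blue small gel colour bottle, 76 mm tall, straight round body 34 mm in diameter up to 48 mm height, then a shoulder and a slim cap of the same colour with a white collar; upright at the start. Origin: centre of its underside, z up the bottle. About 50 g.
- pearl_jar: jar of white sugar pearls, all white: sprinkle jar with a screw lid, 58 mm tall, body 41 mm and lid (top 16 mm) 44 mm in diameter; upright at the start. Origin: centre of its underside, z up the jar. About 90 g.
- ring_cutter: copper ring cutter, a plain round pastry cutter: tube open at both ends, 48 mm outside diameter, wall 2.5 mm, 35 mm tall, standing on its rim at the start. Origin: centre of its underside, z along its axis. About 40 g.
- palette_knife: small palette knife lying flat along its x, 134 mm long: black handle 18 mm wide and high from x = -67 to +5 mm, then a thin steel blade 20 mm wide to x = +67 mm, 8 to 10 mm above the underside. Origin: half-way along, at the underside, z up. Centre of mass at x = -24 mm, in the handle: grip it there. About 50 g.
- red_bottle: red small gel colour bottle, 76 mm tall, straight round body 34 mm in diameter up to 48 mm height, then a shoulder and a slim cap of the same colour with a white collar; upright at the start. Origin: centre of its underside, z up the bottle. Not wanted: leave it standing where it is.
- choc_jar: jar of chocolate sprinkles, all dark brown: sprinkle jar with a screw lid, 58 mm tall, body 41 mm and lid (top 16 mm) 44 mm in diameter; upright at the start. Origin: centre of its underside, z up the jar. Not wanted: leave it standing where it is.
There are look-alikes about, which are no part of the job. Leave any turquoise look-alike of the blue_bottle alone. What is shaped like the palette_knife but brown is not meant.

How it is judged:
By the outcome, as a careful person would: the job done as asked, in the order asked, and still so for the second after the job is handed in, with the robot touching nothing.
It also fails if it takes over 128 s, if anything falls off the work surface, if the arm or the gripper's body presses on something with over 40 N, if the wrist force passes 120 N, or if a joint passes its speed limit or range.

## Working session

There is one attempt and no reset: what is moved stays moved. The work goes in short steps, Python scripts to look and compute and a tool call to move; the robot and the scene stay as the last step left them, time stands still between calls to the robot, and variables do not carry over. Pictures are saved under pics/ and viewed, at most 14 in all, crops included, and the job is handed in when it is done.

Besides the shell and the picture viewer there is one more tool, called as name(argument=value, ...), one argument or row to a line, values as JSON. step_arm: Moves the arm, as the interface text tells. Its arguments: {"type":"object","properties":{"deltas":{"type":"array","items":{"type":"number"}}},"required":["deltas"]}

```bash
mkdir -p pics; ls; python3 - <<'E'
from plant import *
import cv2
for n in("top","side"):
    im=capture(n); cv2.imwrite(f"pics/{n}0.png",cv2.resize(im[:,:,::-1],(800,600),interpolation=cv2.INTER_CUBIC)); cv2.imwrite(f"/tmp/{n}0.png",im[:,:,::-1])
    print(n,camera_params(n))
print(get_obs())
E
```

```text
pics
top {'mtx': array([[364.24183521,   0.        , 251.17564624],
       [  0.        , 364.24183521, 192.6146886 ],
       [  0.        ,   0.        ,   1.        ]]), 'k1': -0.0754970095707444, 'rvec': array([ 1.85490321, -2.30258104,  0.30038775]), 'tvec': array([ 97.09681685, 538.22758695, 669.97072332])}
side {'mtx': array([[469.64390358,   0.        , 256.15324699],
       [  0.        , 469.64390358, 190.73186032],
       [  0.        ,   0.        ,   1.        ]]), 'k1': -0.02801373383771255, 'rvec': array([ 0.23950633, -2.78152356,  1.25099191]), 'tvec': array([ 544.97122373,   68.62567247, 1145.66821606])}
{'time': 0.1, 'joint_positions': array([-1.31903135e+00,  3.42671160e-01,  1.52489431e+00, -2.76204760e-05,
        1.27542116e+00, -1.46020159e-01]), 'dq': array([ 2.79576659e-03, -2.96838726e-03, -3.13581851e-03,  4.32792332e-07,
       -6.02449902e-04, -4.85870264e-04]), 'tau': array([ 9.96646049e-04, -4.32002270e+01, -2.44694513e+01,  7.18848361e-02,
        5.26726688e-02, -4.95412087e-05]), 'tool_pos': array([ 203.28577144, -483.65644788,  226.11455311]), 'tcp_rot': array([-3.14020967e+00, -1.76693841e-04,  3.97793077e-01]), 'contact_force': array([ 0.53518191, -0.10598539, -0.05547211]), 'moment': array([-5.88877116e-05,  3.43264845e-02, -3.15647449e-02]), 'finger_force': 0.0, 'grip_width': 91.89089122395949}
```

View pics/top0.png

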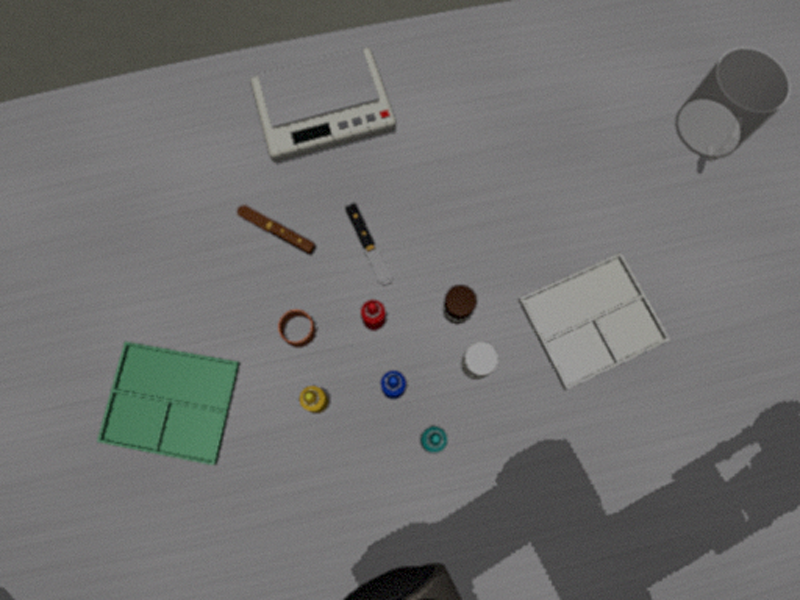

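View pics/side0.png

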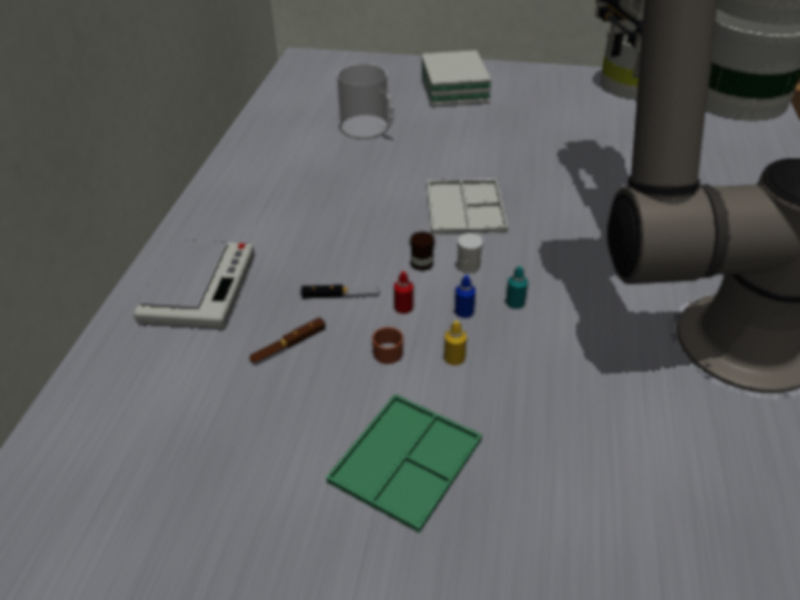

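The top view (800x600 px) shows:
- **Trays:** green at (170,403), white at (593,322).
- **Wanted items:** yellow (313,399), blue (393,384), pearl jar (480,360), cutter (297,328), black knife (368,245).
- **Leave alone:** red (373,314), chocolate (460,302), turquoise (433,440), brown knife (276,229).

The side view agrees. Next I'll work out positions by matching silhouettes.

```bash
cat > h.py <<'E'
import numpy as np,cv2
from scipy.optimize import least_squares
from plant import *
CP={n:camera_params(n) for n in("top","side")}
def proj(n,P):
    c=CP[n];R=cv2.Rodrigues(c["rvec"])[0]
    q=np.atleast_2d(P)@R.T+c["tvec"];s=q[:,:2]/q[:,2:]
    s=s*(1+c["k1"]*(s**2).sum(1,keepdims=True))
    return s@c["mtx"][:2,:2].T+c["mtx"][:2,2]
def to800(p): return (np.asarray(p)+.5)*1.5625-.5
def from800(p): return (np.asarray(p,float)+.5)/1.5625-.5
def unproj(n,uv,z):
    return least_squares(lambda p:(proj(n,[p[0],p[1],z])[0]-uv),[500,0]).x
def cyl(prof):
    a=np.linspace(0,2*np.pi,40)
    return np.vstack([np.c_[r*np.cos(a),r*np.sin(a),0*a+z] for r,z in prof])
BOT=cyl([(17,0),(17,48),(7,58),(6,76)]);JAR=cyl([(20.5,0),(20.5,42),(22,42),(22,58)]);RING=cyl([(24,0),(24,35)])
def cen(n,pts):
    h=cv2.convexHull(proj(n,pts).astype(np.float32));m=cv2.moments(h)
    return np.array([m["m10"],m["m01"]])/m["m00"]
def hullc(mask):
    c=max(cv2.findContours(mask,cv2.RETR_EXTERNAL,cv2.CHAIN_APPROX_NONE)[0],key=cv2.contourArea)
    h=cv2.convexHull(c);m=cv2.moments(h);return np.array([m["m10"],m["m01"]])/m["m00"],cv2.contourArea(h),h
def mask_at(im,uv,thr,rad=18):
    "pixels unlike the bench around uv"
    lab=cv2.cvtColor(im,cv2.COLOR_BGR2LAB).astype(float);u,v=np.round(uv).astype(int)
    yy,xx=np.mgrid[:384,:512];d=np.hypot(xx-u,yy-v)
    bg=np.median(lab[(d>rad)&(d<rad+6)],0);m=(np.linalg.norm(lab-bg,axis=2)>thr)&(d<rad)
    return m.astype(np.uint8)
E
python3 - <<'E'
from h import *
ims={n:cv2.imread(f"/tmp/{n}0.png") for n in CP}
S={"yellow":(BOT,(313,399),(455,343)),"blue":(BOT,(393,384),(465,298)),"pearl":(JAR,(480,360),(469,253)),"ring":(RING,(297,328),(388,345)),
"red":(BOT,(373,314),(403,294)),"choc":(JAR,(460,302),(422,250)),"turq":(BOT,(433,440),(517,288))}
for k,(M,t,s) in S.items():
    o=[]
    for n,uv in(("top",t),("side",s)):
        c,A,_=hullc(mask_at(ims[n],from800(uv),22))
        p=least_squares(lambda p:cen(n,M+[p[0],p[1],0])-c,[500,0]).x
        Am=cv2.contourArea(cv2.convexHull(proj(n,M+[*p,0]).astype(np.float32)))
        o.append((p.round(1),round(A),round(Am)))
    print(k,o)
C=np.array([[71,84],[71,-84],[-71,-84],[-71,84]])
for k,T,Sd in(("white",[(521,299),(621,256),(667,339),(567,388)],[(427,180),(498,179),(506,230),(434,232)]),
              ("green",[(126,343),(239,362),(216,463),(99,441)],[(396,397),(481,437),(419,528),(328,481)])):
    for n,q in(("top",T),("side",Sd)):
        w=np.array([unproj(n,from800(p),13 ) for p in q]);print(k,n,w.round(0).tolist(),"cen",w.mean(0).round(1),"sides",np.linalg.norm(w-np.roll(w,-1,0),axis=1).round(0))
for n,q in(("top",[(276,229),(351,205),(371,248),(387,283)]),("side",[(288,341),(303,292),(344,290),(380,294)])):
    print(n,[unproj(n,from800(p),9).round(1).tolist() for p in q])
for n in CP: cv2.imwrite(f"pics/c_{n}.png",cv2.resize(ims[n][(95 if n=="top" else 95):345,50:440],(780,500),interpolation=cv2.INTER_CUBIC))
E
```

```text
yellow [(array([468.8,   0. ]), 274, 258), (array([457.,   0.]), 340, 326)]
blue [(array([445.3,   0. ]), 248, 252), (array([447.5,   0. ]), 355, 327)]
pearl [(array([470.6,  -1.1]), 390, 414), (array([449.2,   0. ]), 410, 439)]
ring [(array([552.7,   0. ]), 472, 455), (array([562.5,   0. ]), 436, 368)]
red [(array([544.9,   0. ]), 260, 273), (array([547.9,   0. ]), 319, 319)]
choc [(array([531.2,   0. ]), 442, 431), (array([521.7,   0. ]), 468, 431)]
turq [(array([363.3,   0. ]), 232, 237), (array([375.,   0.]), 314, 334)]
white top [[527.0, -201.0], [558.0, -362.0], [426.0, -388.0], [392.0, -229.0]] cen [ 475.5 -295. ] sides [164. 134. 163. 138.]
white side [[564.0, -362.0], [423.0, -389.0], [395.0, -217.0], [525.0, -189.0]] cen [ 476.5 -289.4] sides [144. 174. 133. 177.]
green top [[583.0, 358.0], [523.0, 203.0], [395.0, 254.0], [455.0, 409.0]] cen [488.8 306. ] sides [166. 138. 166. 138.]
green side [[522.0, 213.0], [395.0, 264.0], [456.0, 415.0], [583.0, 368.0]] cen [489.1 315.1] sides [137. 163. 135. 166.]
top [[708.0, 122.0], [721.6, 6.3], [648.4, -9.1], [591.3, -20.7]]
side [[709.8, 125.2], [718.6, 8.4], [651.6, -7.9], [589.8, -7.8]]
```

```bash
cat > m.py <<'E'
from h import *
def locate(ims,S,thr=22):
    for k,(M,t,s) in S.items():
        o=[]
        for n,uv in(("top",t),("side",s)):
            c,A,_=hullc(mask_at(ims[n],from800(uv),thr))
            p=least_squares(lambda p:cen(n,M+[p[0],p[1],0])-c,[500,10],diff_step=.01,x_scale=100).x
            o.append(p.round(1).tolist())
        print(k,o)
E
python3 - <<'E'
from m import *
ims={n:cv2.imread(f"/tmp/{n}0.png") for n in CP}
locate(ims,{"yellow":(BOT,(313,399),(455,343)),"blue":(BOT,(393,384),(465,298)),"pearl":(JAR,(480,360),(469,253)),"ring":(RING,(297,328),(388,345)),
"red":(BOT,(373,314),(403,294)),"choc":(JAR,(460,302),(422,250)),"turq":(BOT,(433,440),(517,288))})
B=np.array([[a,b,z] for a in(-71,71) for b in(-84,84) for z in(0,13)],float)
def feat(h):
    m=cv2.moments(h);a=.5*np.arctan2(2*m["mu11"],m["mu20"]-m["mu02"])
    return np.array([m["m10"]/m["m00"],m["m01"]/m["m00"],25*np.cos(2*a),25*np.sin(2*a)]),m["m00"]
for k,t,s,x0 in(("white",(593,322),(466,205),[475,-293,-.2]),("green",(170,403),(405,462),[489,308,.36])):
    R=[]
    for n,uv in(("top",t),("side",s)):
        m=mask_at(ims[n],from800(uv),13,65 if k=="green" else 58)
        m=cv2.morphologyEx(m,cv2.MORPH_OPEN,np.ones((3,3),np.uint8))
        _,_,h=hullc(m);f,A=feat(h)
        def hm(p):
            c,s_=np.cos(p[2]/100),np.sin(p[2]/100);return cv2.convexHull(proj(n,B@np.array([[c,s_,0],[-s_,c,0],[0,0,1]])+[p[0],p[1],0]).astype(np.float32))
        r=least_squares(lambda p:feat(hm(p))[0]-f,[x0[0],x0[1],x0[2]*100],diff_step=.01,x_scale=[100,100,30])
        print(k,n,r.x.round(1),r.cost.round(2),A,feat(hm(r.x))[1])
        R.append(m)
        cv2.drawContours(ims[n],[np.round(hm(r.x)).astype(int)],-1,(0,0,255),1)
a=cv2.resize(ims["top"][140:320,50:440],(780,360));b=cv2.resize(ims["side"][100:350,150:350],(480,600));
cv2.imwrite("pics/fit_top.png",a);cv2.imwrite("pics/fit_side.png",b)
E
```

```text
yellow [[448.7, 107.3], [450.5, 111.5]]
blue [[445.5, 1.8], [447.5, 0.1]]
pearl [[450.9, -115.1], [453.4, -106.6]]
ring [[550.8, 114.5], [553.1, 117.2]]
red [[545.5, 8.0], [546.9, 10.4]]
choc [[533.0, -109.3], [531.9, -114.5]]
turq [[365.3, -33.5], [366.8, -30.9]]
white top [ 474.7 -296.3   20.1] 0.0 4286.0 4820.144957472105
white side [ 486.6 -198.4  -34.3] 1057.1 3493.0 1969.7899262073915
green top [489.6 308.7 -37.2] 0.0 5250.5 5223.374725260073
green side [490.7 311.5 274.6] 0.0 5012.5 4906.302717293031
```

View pics/fit_top.png

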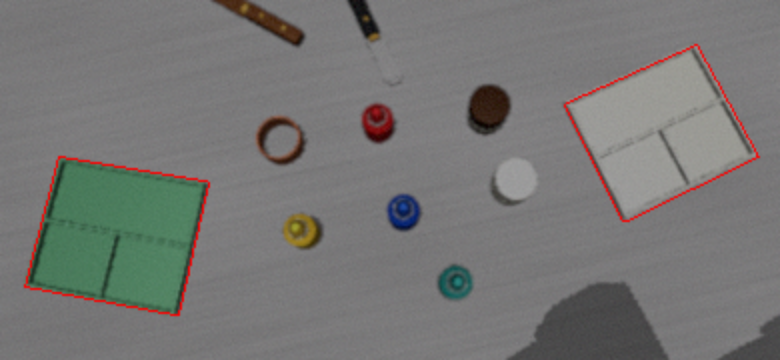

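View pics/fit_side.png

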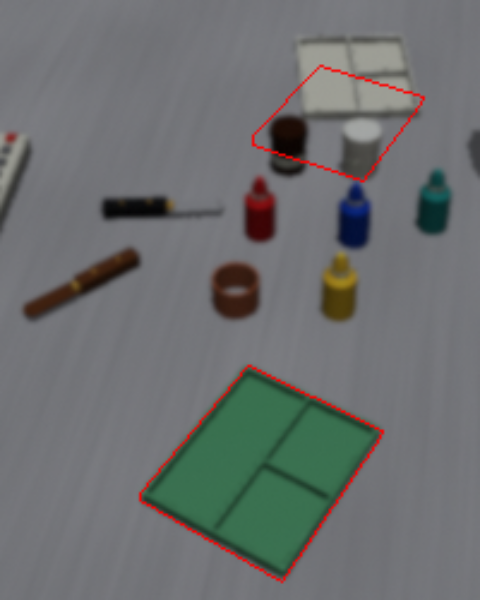

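The top-view fits are tight, so I'm using these poses:
- **White tray:** (475,-294), yaw 0.20.
- **Green tray:** (490,310), yaw -0.38.
- **Yellow bottle:** about (449,108).

I'm moving to yellow first.

step_arm(
  deltas=[20,48,-8,-2.3,75,20,48,-8,-2.3,75,20,48,-8,-2.3,75,20,48,-8,-2.3,75,20,48,-8,-2.3,75,20,48,-8,-2.3,75,20,48,-8,-2.3,75,20,48,-8,-2.3,75,20,48,-8,-2.3,75,20,48,-8,-2.1,75],
)

```text
time: 1.35
tool_pos: [403.8, -2.3, 146.5]
tcp_rot: [3.141, -0.0, -0.001]
contact_force: [0.5, -0.4, 0.1]
grip_width: 74.8
finger_force: 0.0
```

```bash
python3 - <<'E'
from m import *
im=cv2.imread("/tmp/top0.png")
print("pearl lid",unproj("top",(50+515.5/2-.25,140+179/2-.25),58), "knife handle mid")
g=cv2.cvtColor(im,cv2.COLOR_BGR2GRAY).astype(float)
# knife handle dark
yy,xx=np.mgrid[:384,:512];u=from800((362,227))
m=((g<45)&(np.hypot(xx-u[0],yy-u[1])<24)).astype(np.uint8)
c=max(cv2.findContours(m,0,1)[0],key=cv2.contourArea);r=cv2.minAreaRect(c);bx=cv2.boxPoints(r)
print(r,[unproj("top",b,16).round(1).tolist() for b in bx],unproj("top",r[0],14))
E
```

```text
pearl lid [ 450.79824921 -115.48081899] knife handle mid
((229.62783813476562, 143.99208068847656), (28.206134796142578, 6.944511413574219), 64.65382385253906) [[716.1, 16.2], [720.3, 0.6], [652.8, -13.9], [648.8, 1.4]] [684.97053184   0.99499306]
```

step_arm(
  deltas=[15,37,0,0,75,15,37,0,0,75,15,37,0,0,75,0,0,-25,0,75,0,0,-25,0,75,0,0,-25,0,75,0,0,-25,0,75,0,0,-18,0,75,0,0,-10,0,75,0,0,0,0,75],
)

```text
time: 2.6
tool_pos: [448.0, 106.9, 18.3]
tcp_rot: [3.141, 0.001, -0.0]
contact_force: [-0.3, -0.0, -0.7]
grip_width: 74.7
finger_force: 0.0
```

step_arm(
  deltas=[0,0,0,0,20,0,0,0,0,20,0,0,0,0,20,0,0,0,0,20,0,0,0,0,20,0,0,0,0,20,0,0,0,0,20,0,0,15,0,20,0,0,30,0,20,0,0,30,0,20],
)

```text
time: 3.85
tool_pos: [448.0, 106.9, 94.2]
tcp_rot: [3.141, 0.001, -0.0]
contact_force: [0.8, 0.4, -0.7]
grip_width: 33.2
finger_force: 30.0
```

step_arm(
  deltas=[0,0,30,0,20,0,-30,25,0,20,0,-50,0,0,20,0,-50,0,0,20,0,-50,0,0,20,0,-50,0,0,20,0,-50,0,0,20,0,-50,0,0,20,0,-50,0,0,20,0,-40,0,0,20],
)

```text
time: 5.1
tool_pos: [447.9, -315.0, 148.3]
tcp_rot: [-3.141, 0.0, -0.001]
contact_force: [0.1, -0.2, 0.1]
grip_width: 33.4
finger_force: 30.0
```

```bash
python3 -c "
from plant import *
print(get_obs()['tool_pos'])"
```

```text
[ 447.93134558 -314.96216473  148.34192926]
```

step_arm(
  deltas=[2,-26,0,0,20,0,0,-30,0,20,0,0,-30,0,20,0,0,-30,0,20,0,0,-20,0,20,0,0,-12,0,20,0,0,-4,0,20,0,0,0,0,20,0,0,0,0,20,0,0,0,0,20],
)

```text
time: 6.35
tool_pos: [450.7, -339.3, 23.4]
tcp_rot: [3.141, -0.001, -0.0]
contact_force: [0.3, 0.4, 0.4]
grip_width: 33.3
finger_force: 30.0
```

step_arm(
  deltas=[0,0,0,0,60,0,0,0,0,60,0,0,0,0,60,0,0,0,0,60,0,0,20,0,60,0,0,40,0,60,0,0,50,0,80,0,20,20,0,80,0,50,0,0,80,0,50,0,0,80],
)

```text
time: 7.6
tool_pos: [450.3, -218.0, 153.1]
tcp_rot: [3.141, -0.001, -0.001]
contact_force: [0.4, -0.5, 0.1]
grip_width: 80.0
finger_force: 0.0
```

step_arm(
  deltas=[0,35,0,0,80,0,35,0,0,80,1,33,0,0,80,0,0,-30,0,80,0,0,-30,0,80,0,0,-30,0,80,0,0,-20,0,80,0,0,-13,0,80,0,0,0,0,80,0,0,0,0,40],
)

```text
time: 8.85
tool_pos: [451.9, -116.2, 30.4]
tcp_rot: [3.141, -0.001, -0.0]
contact_force: [0.2, 0.6, 0.2]
grip_width: 73.7
finger_force: 0.0
```

step_arm(
  deltas=[0,0,0,0,30,0,0,0,0,30,0,0,0,0,30,0,0,0,0,30,0,0,0,0,30,0,0,10,0,30,0,0,25,0,30,0,0,30,0,30,0,0,30,0,30,0,0,0,0,30],
)

```text
time: 10.1
tool_pos: [452.7, -116.5, 127.0]
tcp_rot: [3.139, -0.005, -0.0]
contact_force: [0.3, -0.3, -0.9]
grip_width: 43.4
finger_force: 30.0
```

step_arm(
  deltas=[-5,-36,0,3,30,-5,-36,0,3,30,-5,-36,0,3,30,-4,-36,0,2.5,30,0,0,-30,0,30,0,0,-30,0,30,0,0,-20,0,30,0,0,-10,0,30,0,0,-2,0,30,0,0,0,0,30],
)

```text
time: 11.35
tool_pos: [432.3, -259.8, 32.7]
tcp_rot: [-3.141, 0.0, 0.201]
contact_force: [0.7, -0.6, -0.2]
grip_width: 43.3
finger_force: 30.0
```

step_arm(
  deltas=[0,0,0,0,60,0,0,0,0,60,0,0,0,0,60,0,0,0,0,60,0,0,20,0,60,0,0,40,0,60,0,0,50,0,60,30,30,15,0,50,40,40,0,0,40,40,40,0,0,40],
)

```text
time: 12.6
tool_pos: [543.5, -149.1, 158.3]
tcp_rot: [3.141, -0.001, 0.2]
contact_force: [0.4, -1.0, 1.0]
grip_width: 40.9
finger_force: 0.0
```

```bash
python3 - <<'E'
from m import *
a=capture("top");b=capture("side")
cv2.imwrite("/tmp/t1.png",a[:,:,::-1]);cv2.imwrite("/tmp/s1.png",b[:,:,::-1])
x=cv2.resize(a[150:260,310:440,::-1],(520,440),interpolation=cv2.INTER_CUBIC);y=cv2.resize(b[90:200,250:330,::-1],(272,440)[:2],interpolation=cv2.INTER_CUBIC)
cv2.imwrite("pics/p1.png",np.hstack([x,y[:, :272]]))
E
```

```text
(no output)
```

View pics/p1.png

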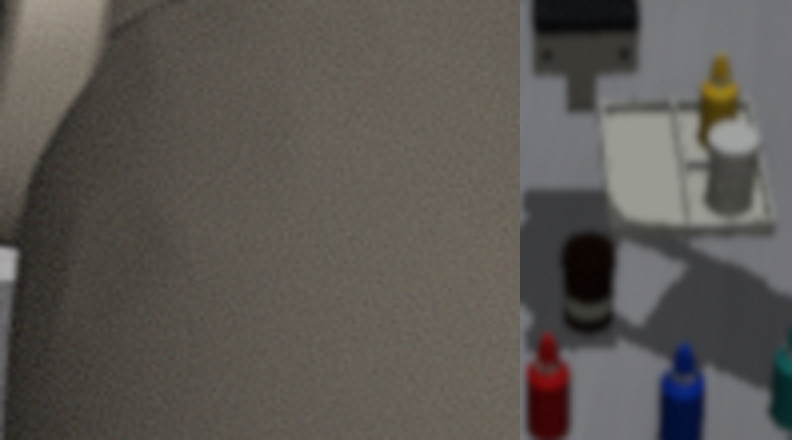

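Yellow and pearl both stand upright in the white tray's square bays (side crop). The top view is blocked by the arm. The knife is next.

step_arm(
  deltas=[33,37,0,0.6,45,33,37,0,0,45,34,37,0,0,45,34,37,0,0,45,0,0,-40,0,45,0,0,-40,0,45,0,0,-35,0,45,0,0,-20,0,45,0,0,-10,0,45,0,0,0,0,45],
)

```text
time: 13.95
tool_pos: [676.6, -2.3, 12.9]
tcp_rot: [3.141, -0.0, 0.211]
contact_force: [1.0, -0.5, 0.3]
grip_width: 45.2
finger_force: 0.0
```

step_arm(
  deltas=[0,0,0,0,45,0,0,-4,0,45,0,0,-4,0,45,0,0,0,0,8,0,0,0,0,8,0,0,0,0,8,0,0,0,0,8,0,0,0,0,8,0,0,15,0,8,0,0,15,0,8],
)

```text
time: 15.2
tool_pos: [676.6, -2.1, 36.0]
tcp_rot: [3.141, -0.001, 0.211]
contact_force: [0.2, 0.5, -1.3]
grip_width: 17.9
finger_force: 30.0
```

step_arm(
  deltas=[0,0,35,9,8,0,0,40,9,8,0,0,35,9,8,-20,-30,0,9,8,-20,-30,0,9,8,-20,-30,0,9,8,-20,-30,0,9,8,-20,-30,0,9,8,-20,-30,0,9,8,-20,-30,0,8.4,8],
)

```text
time: 16.45
tool_pos: [536.0, -213.1, 146.3]
tcp_rot: [3.14, 0.001, 1.776]
contact_force: [0.7, -0.2, -1.0]
grip_width: 17.6
finger_force: 30.0
```

step_arm(
  deltas=[-16,-26,0,0,8,-16,-26,0,0,8,0,0,0,0,8,0,0,0,0,8,0,0,-30,0,8,0,0,-30,0,8,0,0,-20,0,8,0,0,-10,0,8,0,0,0,0,8,0,0,0,0,8],
)

```text
time: 17.7
tool_pos: [505.1, -264.1, 55.7]
tcp_rot: [3.14, 0.001, 1.772]
contact_force: [-0.2, 0.0, -0.1]
grip_width: 17.9
finger_force: 30.0
```

```bash
python3 - <<'E'
from m import *
o=get_obs();print(o["tool_pos"],np.degrees(o["tcp_rot"][2]))
a=capture("top");b=capture("side")
cv2.imwrite("/tmp/t2.png",a[:,:,::-1]);cv2.imwrite("/tmp/s2.png",b[:,:,::-1])
cv2.imwrite("pics/p2.png",cv2.resize(b[80:200,240:360,::-1],(480,480),interpolation=cv2.INTER_CUBIC))
E
```

```text
[ 505.10685246 -264.13847935   55.70017966] 101.51407945731066
```

View pics/p2.png

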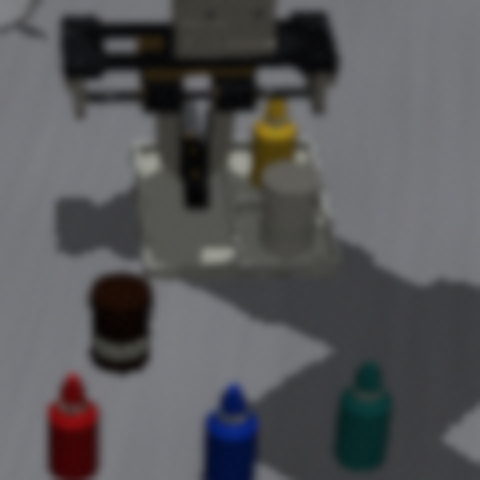

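The knife is held level and centred over the long bay, and the jar and bottle are undisturbed. I'm lowering it.

step_arm(
  deltas=[0,0,-20,0,8,0,0,-12,0,8,0,0,-8,0,8,0,0,-4,0,8,0,0,-2,0,8,0,0,0,0,8,0,0,0,0,8,0,0,0,0,23,0,0,0,0,23,0,0,0,0,23],
)

```text
time: 19.05
tool_pos: [504.5, -264.1, 8.9]
tcp_rot: [3.141, 0.0, 1.771]
contact_force: [-0.0, 0.4, 0.5]
grip_width: 23.1
finger_force: 0.0
```

step_arm(
  deltas=[0,0,5,0,23,0,0,10,0,23,0,0,20,0,23,0,0,40,0,40,0,0,50,0,60,0,0,20,0,75,0,40,0,-10,75,0,45,0,-10,75,0,45,0,-10,75,0,45,0,-10,75],
)

```text
time: 20.3
tool_pos: [504.4, -87.7, 154.6]
tcp_rot: [3.14, -0.0, 1.067]
contact_force: [0.3, 1.6, 0.1]
grip_width: 74.5
finger_force: 0.0
```

step_arm(
  deltas=[-20,30,0,-10.2,75,-20,30,0,-10.2,75,-18,29,0,-10.2,75,0,0,-30,-10.2,75,0,0,-20,-10.2,75,0,0,0,-10.1,75,0,0,-30,0,75,0,0,-30,0,75,0,0,-18,0,75,0,0,-8,0,75],
)

```text
time: 21.55
tool_pos: [446.3, 0.0, 17.5]
tcp_rot: [3.142, 0.001, 0.007]
contact_force: [-0.5, -0.4, 0.5]
grip_width: 75.3
finger_force: 0.0
```

step_arm(
  deltas=[0,0,0,0,75,0,0,0,0,20,0,0,0,0,20,0,0,0,0,20,0,0,0,0,20,0,0,0,0,20,0,0,0,0,20,0,0,20,0,20,0,0,35,0,20,0,0,40,0,20],
)

```text
time: 22.8
tool_pos: [445.9, 0.0, 113.3]
tcp_rot: [-3.141, 0.002, 0.007]
contact_force: [1.6, -0.6, -0.3]
grip_width: 33.2
finger_force: 30.0
```

step_arm(
  deltas=[0,0,35,0,20,3,40,0,0,20,3,40,0,0,20,3,40,0,0,20,3,40,0,0,20,3,40,0,0,20,3,40,0,0,20,3,40,0,0,20,3,40,0,0,20,4,41,0,0,20],
)

```text
time: 24.05
tool_pos: [474.2, 362.2, 147.4]
tcp_rot: [3.141, 0.001, 0.007]
contact_force: [1.2, -0.4, -0.7]
grip_width: 33.7
finger_force: 30.0
```

step_arm(
  deltas=[0,0,0,0,20,0,0,-30,0,20,0,0,-30,0,20,0,0,-30,0,20,0,0,-20,0,20,0,0,-12,0,20,0,0,-4,0,20,0,0,0,0,20,0,0,0,0,20,0,0,0,0,20],
)

```text
time: 25.3
tool_pos: [474.7, 361.2, 22.4]
tcp_rot: [-3.141, -0.001, 0.007]
contact_force: [-0.6, 0.1, -0.3]
grip_width: 33.1
finger_force: 30.0
```

step_arm(
  deltas=[0,0,0,0,60,0,0,0,0,60,0,0,0,0,60,0,0,0,0,60,0,0,20,0,60,0,0,40,0,60,0,0,50,0,80,10,-30,20,9,80,11,-36,0,9,80,11,-36,0,9,80],
)

```text
time: 26.55
tool_pos: [506.7, 258.1, 152.2]
tcp_rot: [3.141, -0.001, 0.484]
contact_force: [0.2, -0.1, 0.3]
grip_width: 79.9
finger_force: 0.0
```

step_arm(
  deltas=[11,-36,0,9,80,11,-36,0,9,80,11,-36,0,9,80,12,-36,0,9,80,0,0,-35,4.7,80,0,0,-35,0,80,0,0,-30,0,80,0,0,-20,0,80,0,0,-12,0,80,0,0,0,0,80],
)

```text
time: 27.8
tool_pos: [551.0, 115.0, 19.2]
tcp_rot: [-3.14, 0.001, 1.188]
contact_force: [0.0, 0.1, -0.2]
grip_width: 80.2
finger_force: 0.0
```

step_arm(
  deltas=[0,0,-6,0,80,0,0,0,0,80,0,0,0,0,35,0,0,0,0,35,0,0,0,0,35,0,0,0,0,35,0,0,0,0,35,0,0,0,0,35,0,0,20,0,35,0,0,30,0,35],
)

```text
time: 29.05
tool_pos: [550.6, 114.9, 63.3]
tcp_rot: [-3.139, 0.001, 1.188]
contact_force: [-0.1, 0.3, 1.2]
grip_width: 47.6
finger_force: 30.0
```

step_arm(
  deltas=[0,0,30,0,35,0,0,20,0,35,-18,28,0,0,35,-18,28,0,0,35,-18,28,0,0,35,-18,28,0,0,35,-18,29,0,0,35,-18,29,0,0,35,0,0,-25,0,35,0,0,-25,0,35],
)

```text
time: 30.3
tool_pos: [443.2, 285.6, 63.3]
tcp_rot: [3.141, -0.001, 1.19]
contact_force: [1.4, -0.2, 0.0]
grip_width: 47.4
finger_force: 30.0
```

step_arm(
  deltas=[0,0,-20,0,35,0,0,-15,0,35,0,0,-8,0,35,0,0,-4,0,35,0,0,0,0,35,0,0,0,0,35,0,0,0,0,35,0,0,0,0,35,0,0,0,0,35,0,0,0,0,35],
)

```text
time: 31.55
tool_pos: [443.5, 285.0, 16.8]
tcp_rot: [3.141, -0.0, 1.188]
contact_force: [0.2, -0.0, 1.4]
grip_width: 47.4
finger_force: 30.0
```

Now I'm releasing it, lifting, and moving clear so I can look.

step_arm(
  deltas=[0,0,0,0,70,0,0,0,0,70,0,0,0,0,70,0,0,0,0,70,0,0,20,0,70,0,0,40,0,70,0,0,50,0,80,0,0,50,0,80,0,0,50,0,80,0,-40,20,0,80],
)

```text
time: 32.8
tool_pos: [444.3, 246.3, 249.9]
tcp_rot: [3.137, -0.004, 1.192]
contact_force: [0.7, -0.5, -1.1]
grip_width: 79.9
finger_force: 0.0
```

step_arm(
  deltas=[-5,-50,0,0,80,-5,-50,0,0,80,-5,-50,0,0,80,-5,-50,0,0,80,-5,-40,0,0,80,-5,0,20,0,80,-5,0,20,0,80,0,0,0,0,80,0,0,0,0,80,0,0,0,0,80],
)

```text
time: 34.05
tool_pos: [408.1, 5.2, 285.9]
tcp_rot: [-3.14, 0.0, 1.189]
contact_force: [0.3, 1.1, -1.1]
grip_width: 79.5
finger_force: 0.0
```

```bash
python3 - <<'E'
from m import *
for n in("top","side"):
    a=capture(n)[:,:,::-1];cv2.imwrite(f"/tmp/{n}3.png",a)
    cv2.imwrite(f"pics/{n}3.png",cv2.resize(a,(800,600),interpolation=cv2.INTER_CUBIC))
E
```

```text
(no output)
```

View pics/top3.png

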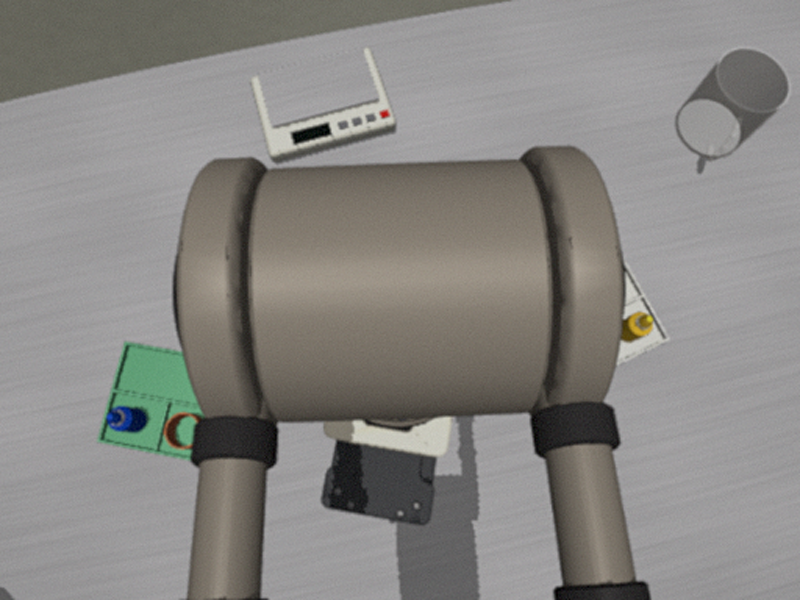

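View pics/side3.png

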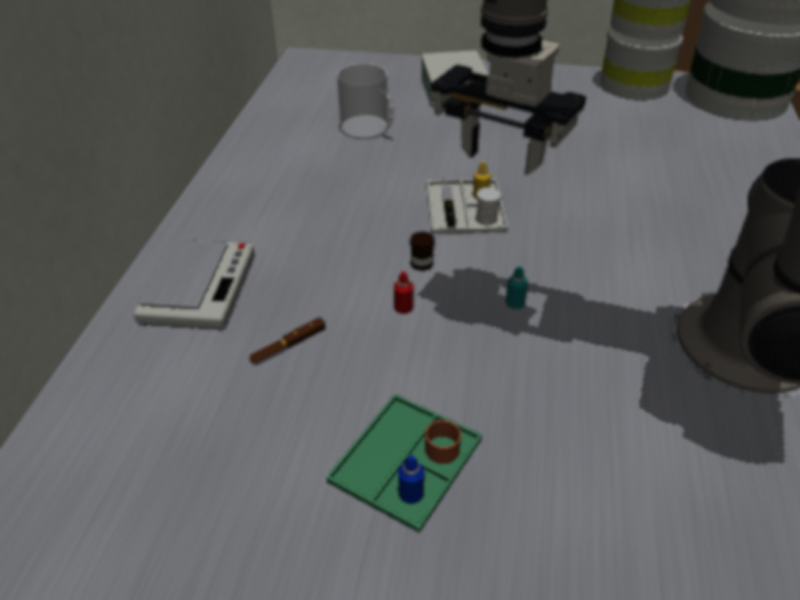

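The side view shows everything in its bay: blue (411,480) and the cutter (443,441) in green; yellow (482,182), pearl (488,206) and the knife (449,208) in white. The red bottle, chocolate jar, turquoise bottle and brown knife haven't moved. I'll take one close look at the knife before handing in.

```bash
python3 - <<'E'
import cv2
a=cv2.imread("/tmp/side3.png");cv2.imwrite("pics/k3.png",cv2.resize(a[95:160,260:335],(600,520),interpolation=cv2.INTER_CUBIC))
E
```

```text
(no output)
```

View pics/k3.png

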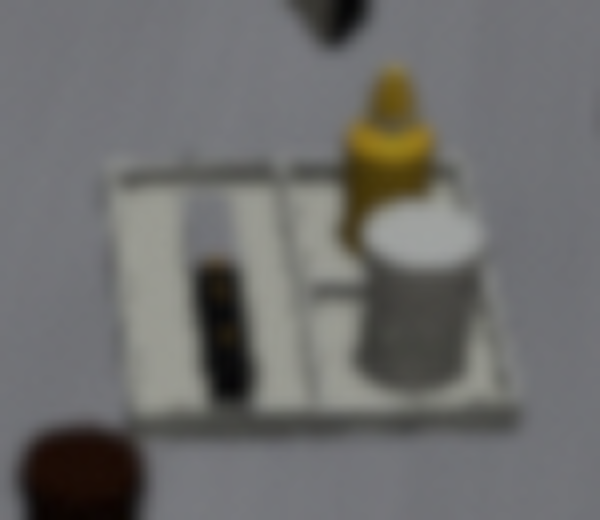

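The knife lies flat inside the long bay, with its handle at (225,330) and blade at (210,225) in the crop. The bottle and jar stand upright, so I'm handing in.

```bash
python3 -c "
from plant import *
print(close_job())"
```

```text
the job is handed in; nothing more can be done
None
```

Both kits are made up as asked and the job is handed in at about 34 s of robot time; the last pictures showed every item in its bay and the unwanted items not moved.

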